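# Wedge the rocking stirrer

## Task

The stirrer rocks because the foot at its front left corner is too short. Without picking anything up, push the wooden wedge with your fingertips, thin end first, under that short foot just until it is snug and the stirrer no longer rocks but still stands level, without shoving the stirrer along. Then test it by pressing down firmly, with about 10 N, on the top of the case over that foot, and finish while still holding it pressed; leave the bottle, the weight and the dish alone.

Things in the scene. Friction and masses are not known exactly. Their poses are not given: they have to be found in the camera images.
- stirrer: Stirrer: square case 150 x 150 mm, round steel plate on top, black knob (12 mm proud) on its front (-x) face; 2.5 kg. Origin: centre, level with the riser's top; z up, +x rearward, +y to the left as the robot sees it. Underside 20 mm, top 50 mm up. Dome-ended feet, 20 mm across, at x, y = +-60 mm. Rests level on three; 2 to 5 N on that corner tips it onto the short foot (front left); let go, it tips back.
- corner (a point): Point on the flat top of the stirrer straight above the axis of the short foot (front left, 20 mm across), 50 mm above the riser's top when level and 15 mm in from the front and left faces; press here. The short foot hangs 4 to 6.5 mm above the riser, a different amount each time.
- wedge: Wooden wedge, loose on the riser left of the short foot, 70 x 36 mm, 0.1 kg. Origin: centre of its underside; +x to the thin end (x = +35 mm, 1.5 mm thick); rises evenly to 12 mm at the blunt end (x = -35 mm), an upright face to push. Starts 12 to 35 mm short of the foot, up to 15 mm aside, 0.2 rad askew. Slides at about 1 N; on the foot the push rises fast: 4 to 5 N is snug; holds by friction.
- riser: Fixed riser, a steel stand on the worktop that carries all of the work: grey top 270 x 590 mm, upper face 260 mm above the worktop. Origin: centre of its foot, on the worktop. Mind the room's swan-neck tap left of it, near the robot: column, arch and spout within x 0.22 to 0.29, y 0.06 to 0.26 m, up to 0.54 m high; raise the arm, swing it over and keep all its links clear.
- bottle: Dropping bottle with red teat, 42 mm across, 112 mm tall; origin at the centre of its underside. To be left alone.
- weight: Brass weight, 21 mm across, 32 mm tall; origin at the centre of its underside. To be left alone.
- dish: Open glass dish, 64 mm across, 14 mm tall; origin at the centre of its underside. To be left alone.
Things that resemble listed ones, but are neither listed nor needed, are in the scene too. Leave any yellow look-alike of the stirrer alone.

How it is judged:
On the way:
1. the thin end of the wedge is under the short foot (x of corner in the frame of wedge between -0.03 and 0.03 m and y of corner in the frame of wedge between -0.018 and 0.018 m), for 0.1 s.
At the end, for the whole second after the job is handed in: Wedge flat under the short foot (axis within 18 mm of its centre line, over its length), bearing over 3 N, not touched; fingers press the case top over 6 N, within 35 mm of the corner point; case level within 0.015 rad (neither rocks nor jacked up); all at rest (all of step 1 and contact force between the fingers and stirrer above 6 N and horizontal distance between the grasp point and corner below 0.035 m and height (world z) of the grasp point above 0.31 m and angle between stirrer's own z axis and vertical below 0.015 rad and contact force between wedge and stirrer above 3 N and angle between wedge's own z axis and vertical below 0.04 rad and height (world z) of wedge below 0.264 m and contact force between the fingers and wedge below 0.05 N and linear speed of each of stirrer, wedge below 0.01 m/s); the arm keeps its last pose, push and grip.
It fails at once if the wedge is lifted or tipped up (height (world z) of wedge above 0.272 m or angle between wedge's own z axis and vertical above 0.35 rad).
It fails at once if the stirrer is lifted (height (world z) of stirrer above 0.272 m).
It fails at once if the stirrer is shoved more than 20 mm (distance of stirrer from where it was at the start of the episode above 0.02 m).
It fails at once if a bystander is moved (distance of any of bottle, weight, dish from where it was at the start of the episode above 0.02 m).
It also fails if it takes over 42 s, if anything falls off the work surface, if the arm or the gripper's body presses on something with over 40 N, if the wrist force passes 120 N, or if a joint passes its speed limit or range.

## Robot

A 7-joint arm with a two-finger parallel gripper is mounted at the origin on the work surface; the furniture and walls round the work are solid. World frame = base frame: x ahead of the robot, y to its left, z up, the work surface at z = 0. Lengths are in m, angles in rad, forces in N, time in s.
With the tool pointing down it reaches from about 0.4 to 0.85 m from the base axis. Payload 10.4 kg.
Tool frame: the origin (TCP) lies between the finger pads; the fingertips stand 11 mm ahead of it and the grasp point (between the pads) lies 8 mm behind it; x points along the fingers, y is the direction in which the jaws open and shut, and the axes are right-handed (so a half turn about x gives the same grasp; the last joint's range is limited). The gripper opens to 87 mm and grips with 3 to 60 N. Pads are 19 mm wide; open, the fingers measure 117 mm over their backs; the gripper's body (75 mm by 190 mm) begins 51 mm behind the grasp point.
Start: joints at [1.146, 0.332, -0.065, 1.46, 0.022, 1.35, -0.088], TCP at [0.244, -0.575, 0.201] pointing down, gripper open.
Joint ranges: [-2.6, 2.6], [-0.5, 2.12], [-1.47, 1.34], [0.16, 2.42], [-1.27, 4.41], [0.06, 2.06], [-2.6, 2.6]. Speed limits (rad/s): [2.22, 2.22, 2.79, 2.79, 3.14, 3.14, 3.14].

## Interface

Orientations are given as a unit quaternion [x, y, z, w].
In Python, from bench import r, cams, ticket gives the robot as it stands. The module is installed in compiled form; this text tells all that it offers.
- The arm moves only by the tool drive_tool, never from a script. Its argument "moves" is text: rows parted by semicolons, each of 5 numbers parted by spaces: the shift along the world's x, y, z in m, then the turn about the world's z in degrees, then the closure, from 0 (fully open) to 1 (shut). In form: x y z twist grip; .... A call has 1 to 20 rows; each row shifts and turns the commanded pose from where the row before left it; what a row does not reach is not made up. A row lasts 1/8 s, in which the tool goes at most 62.5 mm and 10.7 degrees, less where a joint would pass 70% of its speed; a pose out of reach is approached as far as the arm can. A call is refused whole if a number of a shift passes 0.0625 or a number of a turn 10.7, either way. A call with a gripper value outside its range is refused whole. The fingers move at their own pace and stop on an object; "newtons" is the grip in N (left out, the last holds). Time passes only in rows, so rows that do not move let the fingers close. It gives the time, the measured TCP pose, the force and the opening at its end, in the units of the state.
- r.read_state(): the state, without advancing time (a new reading comes with each control period).
- cams.camera(name): name is "scene" or "top" or "wrist"; returns a dict with "color" (420x560x3 uint8, red, green, blue), "fx", "fy", "cx", "cy" (pixels), "extrinsics" (4x4, takes a point from camera to world coordinates). Camera axes: x right, y down, z forward; pixel columns grow to the right and rows downward; lengths in m; the calibration is good to about 2 mm. A picture is of the moment at which its call begins. There is no depth.
- ticket.close_job(): hands the job in, once; it reports no verdict.
The state is a dict: "time": time; "joint_positions": joint angles; "joint_vel": joint speeds; "joint_torque": joint torques, N m; "ee_pos": TCP position; "eef_rot": TCP orientation; "ft_force": force on the tool from outside, world axes, zero at the start; "torque": the same for the moment, N m; "width": finger opening in m.
Only numpy, scipy, OpenCV 4.12 (cv2) and the standard library are available. Lean on these libraries where they do the work, as an engineer would, in place of code of your own. Each camera call takes 0.05 s, during which the arm holds its last target.

## Working session

There is one attempt and no reset: what is moved stays moved. The work goes in short steps, Python scripts to look and compute and a tool call to move; the robot and the scene stay as the last step left them, time stands still between calls to the robot, and variables do not carry over. Pictures are saved under pics/ and viewed, and the job is handed in when it is done.

Besides the shell and the picture viewer there is one more tool, called after ">>>" by a JSON object that holds its "method" and its "body", one argument or row to a line. drive_tool: Moves the arm, as the interface text tells. Its arguments: {"type":"object","properties":{"moves":{"type":"string"},"newtons":{"type":"number"}},"required":["moves"]}

```bash
mkdir -p pics; cat > h.py <<'E'
import numpy as np, cv2
from bench import r, cams, ticket
def shot(n,f):
    c=cams.camera(n); cv2.imwrite('pics/'+f+'.png',c['color'][:,:,::-1]); 
    np.savez('pics/'+f+'.npz',**{k:np.array(v) for k,v in c.items()}); return c
def ray(c,u,v,z):
    E=np.array(c['extrinsics']);d=E[:3,:3]@np.array([(u-c['cx'])/c['fx'],(v-c['cy'])/c['fy'],1]);o=E[:3,3]
    return o+d*(z-o[2])/d[2]
def proj(c,p):
    E=np.linalg.inv(np.array(c['extrinsics']));q=E[:3,:3]@np.array(p)+E[:3,3]
    return np.array([c['fx']*q[0]/q[2]+c['cx'],c['fy']*q[1]/q[2]+c['cy']])
def load(f):
    return dict(np.load('pics/'+f+'.npz'))
E
python3 - <<'E'
from h import *
for n in ['scene','top','wrist']:
    c=shot(n,n+'0'); print(n,c['fx'],np.round(c['extrinsics'],3).tolist())
print(r.read_state())
E
```

```text
scene 456.68345590391874 [[-0.89, -0.309, 0.337, 0.017], [-0.457, 0.617, -0.641, 0.581], [-0.01, -0.724, -0.69, 0.955], [0.0, 0.0, 0.0, 1.0]]
top 437.42003379415576 [[-0.024, -0.984, 0.176, 0.187], [-1.0, 0.022, -0.01, -0.118], [0.006, -0.176, -0.984, 1.326], [0.0, 0.0, 0.0, 1.0]]
wrist 361.05960009216733 [[0.392, -0.877, -0.278, 0.322], [-0.92, -0.374, -0.118, -0.541], [-0.001, 0.302, -0.953, 0.384], [0.0, 0.0, 0.0, 1.0]]
{'time': 0.15, 'joint_positions': array([ 1.14638493,  0.33272347, -0.06467719,  1.46070143,  0.0215987 ,
        1.34987912, -0.08852366]), 'joint_vel': array([-0.00038232, -0.00275986, -0.00097755, -0.00250083, -0.00058885,
        0.00071621,  0.0009099 ]), 'joint_torque': array([ 9.81945414e-05, -6.23641133e+01,  2.43523676e-02, -3.90145683e+01,
       -6.11711713e-02,  3.73066217e-02,  9.93073809e-05]), 'ee_pos': array([ 0.24430493, -0.57496241,  0.2007611 ]), 'eef_rot': array([-0.69279821, -0.14144617,  0.69297419, -0.14074937]), 'ft_force': array([ 0.08322195,  0.15323285, -0.07896887]), 'torque': array([ 0.04948503,  0.02456591, -0.02747022]), 'width': 0.08710569305819531}
```

View pics/scene0.png

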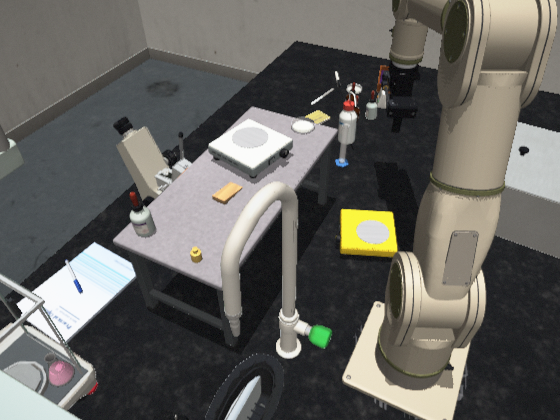

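View pics/top0.png

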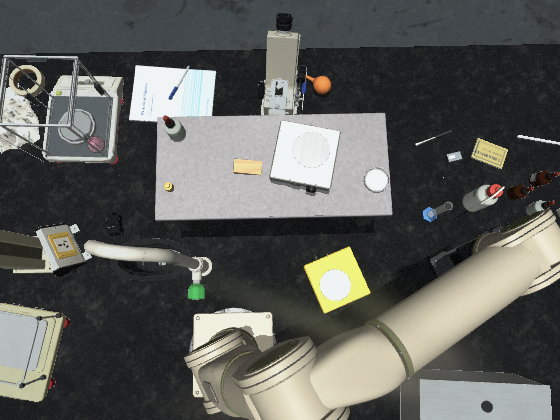

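View pics/wrist0.png

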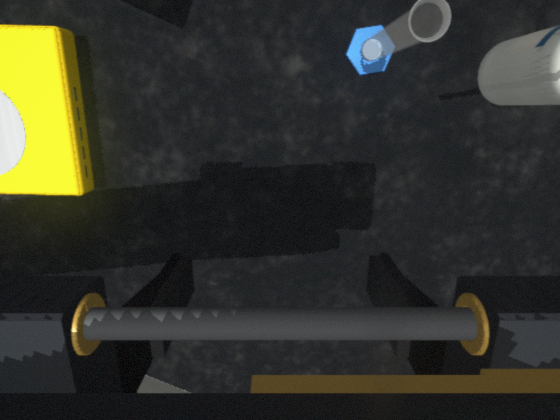

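The top picture shows the white stirrer on the riser at (305,155), with its knob at (311,188). The wooden wedge is at (248,167), the bottle at (173,127), the weight at (168,187) and the dish at (375,180). The look-alikes are the yellow stirrer (335,282) and the ochre pad (489,153), both off the riser, plus the bottles at right. I'll take the white stirrer and the wedge on the riser, then check them in a crop.

```bash
python3 - <<'E'
from h import *
a=cv2.imread('pics/top0.png')[110:225,225:350]; cv2.imwrite('pics/topc.png',cv2.resize(a,None,fx=5,fy=5,interpolation=cv2.INTER_CUBIC))
a=cv2.imread('pics/scene0.png')[110:220,190:310]; cv2.imwrite('pics/scc.png',cv2.resize(a,None,fx=5,fy=5,interpolation=cv2.INTER_CUBIC))
E
```

```text
(no output)
```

View pics/topc.png

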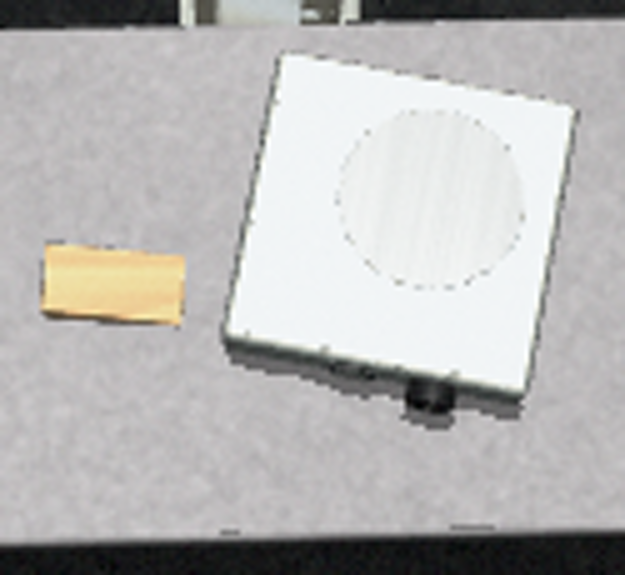

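View pics/scc.png

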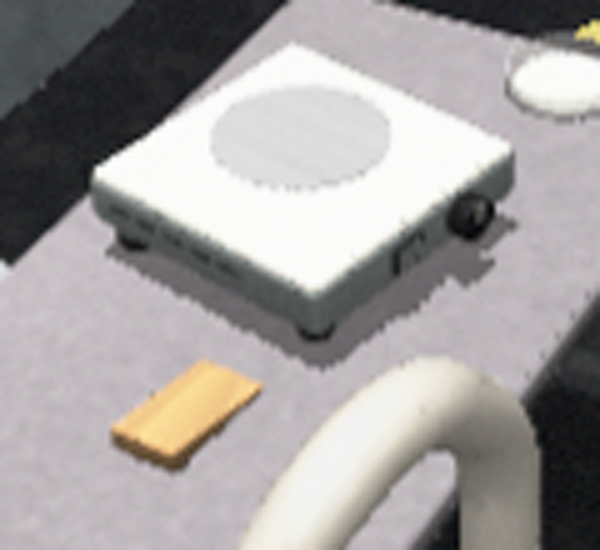

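The crops confirm white stirrer with knob and a front-left foot, and the wedge with its thick end at left. I'll measure both.

```bash
python3 - <<'E'
from h import *
c=load('top0'); s=load('scene0')
def t(L,z): return np.array([ray(c,225+u/5-.4,110+v/5-.4,z) for u,v in L])
def sc(L,z): return np.array([ray(s,190+u/5-.4,110+v/5-.4,z) for u,v in L])
def rect(P,n):
    P=P[:,:2];print(n,np.round(P,4).tolist(),'sides',[round(float(np.linalg.norm(P[i]-P[i-1])),4) for i in range(4)],'ctr',P.mean(0).round(4))
A=t([(225,337),(525,393),(577,107),(281,55)],.31);rect(A,'st top FL FR BR BL')
B=sc([(312,298),(515,152),(294,42),(93,175)],.31);rect(B,'st scene')
for P in(A,B):
    d=(P[3]+P[2]-P[0]-P[1])[:2]; e=(P[0]+P[3]-P[1]-P[2])[:2]
    y1=np.arctan2(d[1],d[0]);y2=np.arctan2(-e[0],e[1]);print('yaw',y1,y2); y=(y1+y2)/2
    ct=P.mean(0)[:2];R=np.array([[np.cos(y),-np.sin(y)],[np.sin(y),np.cos(y)]]);print('corner',ct+R@[-.06,.06])
# wedge: left edge blunt top z .272 , right .2615
W=np.vstack([t([(47,243),(44,313)],.272),t([(180,325),(186,256)],.2615)]);rect(W,'wedge top')
W2=np.vstack([sc([(112,433),(172,457)],.272),sc([(262,385),(203,360)],.2615)]);rect(W2,'wedge scene: rear-blunt?')
for P in(W,W2):
    d=P[2:].mean(0)-P[:2].mean(0);print('dir',np.arctan2(d[1],d[0]))
for p in [(173,127),(168,187),(375,180)]: print(ray(c,*p,.27))
print('riser',[ray(c,*p,.26).round(3) for p in[(156,114),(386,113),(391,214),(155,219)]])
E
```

```text
st top FL FR BR BL [[0.445, -0.1179], [0.4144, -0.2601], [0.5566, -0.2921], [0.5865, -0.1484]] sides [0.1447, 0.1455, 0.1458, 0.1468] ctr [ 0.5006 -0.2046]
st scene [[0.4427, -0.1088], [0.4101, -0.2516], [0.5554, -0.2892], [0.5838, -0.1441]] sides [0.1455, 0.1465, 0.1501, 0.1478] ctr [ 0.498  -0.1984]
yaw -0.21677154020522604 -0.20848551998403875
corner [ 0.45463496 -0.13329803]
yaw -0.24914450149925405 -0.20896118965480953
corner [ 0.4531871  -0.12636005]
wedge top [[0.505, -0.03], [0.469, -0.0282], [0.464, -0.0954], [0.4998, -0.0991]] sides [0.0693, 0.0361, 0.0674, 0.036] ctr [ 0.4845 -0.0632]
wedge scene: rear-blunt? [[0.5004, -0.0254], [0.4679, -0.0239], [0.4637, -0.094], [0.4977, -0.0971]] sides [0.0718, 0.0326, 0.0702, 0.0341] ctr [ 0.4824 -0.0601]
dir -1.644750425879517
dir -1.6198432571450057
[0.59103851 0.12402193 0.27      ]
[0.43538102 0.13372329 0.27      ]
[ 0.44163874 -0.37957824  0.27      ]
riser [array([0.631, 0.171, 0.26 ]), array([ 0.621, -0.422,  0.26 ]), array([ 0.357, -0.416,  0.26 ]), array([0.358, 0.167, 0.26 ])]
```

```bash
python3 - <<'E'
from h import *
from scipy.spatial.transform import Rotation as R
M=R.from_quat(r.read_state()['eef_rot']).as_matrix();print(M.round(3)); print(np.degrees(np.arctan2(M[1,1],M[0,1])))
E
```

```text
[[-0.     0.391 -0.92 ]
 [ 0.001 -0.92  -0.391]
 [-1.    -0.001  0.   ]]
-66.97959877829304
```

>>> {"method": "drive_tool", "body": {
  "moves": "0 0 0.055 0 1;0 0 0.055 0 1;0 0 0.055 0 1;0 0 0.055 0 1;0.02 0.036 0 0 1;0.02 0.036 0 9.5 1;0.02 0.036 0 9.5 1;0.02 0.036 0 9.5 1;0.02 0.036 0 9.5 1;0.02 0.036 0 9.5 1;0.02 0.036 0 9.5 1;0.02 0.036 0 0 1;0.02 0.036 0 0 1;0.02 0.036 0 0 1;0.02 0.036 0 0 1;0.02 0.036 0 0 1;0.02 0.036 0 0 1;0.03 0.037 0 0 1;0 0 0 0 1",
  "newtons": 20
}}

```text
time: 2.52
ee_pos: [0.5355, -0.0666, 0.4205]
eef_rot: [0.54, 0.457, -0.54, 0.455]
ft_force: [-0.0, -0.4, 0.9]
width: 0.0001
```

```bash
python3 - <<'E'
from h import *
for n in ['scene','wrist','top']: shot(n,n+'1')
from scipy.spatial.transform import Rotation as R
s=r.read_state();M=R.from_quat(s['eef_rot']).as_matrix();print(M.round(3),s['ft_force'],s['joint_positions'])
c=load('wrist1'); print(proj(c,[.454,-.13,.31]),proj(c,[.4835,-.062,.266]))
a=[cv2.imread(f'pics/{n}1.png') for n in('scene','top')]
cv2.imwrite('pics/s1.png',cv2.resize(np.hstack(a),(800,300)))
E
```

```text
[[-0.     0.985 -0.174]
 [-0.    -0.174 -0.985]
 [-1.    -0.     0.   ]] [ 0.17037183 -0.57896638 -1.16646468] [ 0.54120113  0.16785774 -0.58737762  1.23266365  0.09483637  1.76835563
 -0.19600116]
[203.19023823 280.25736035] [225.91475232 191.3434944 ]
```

View pics/wrist1.png

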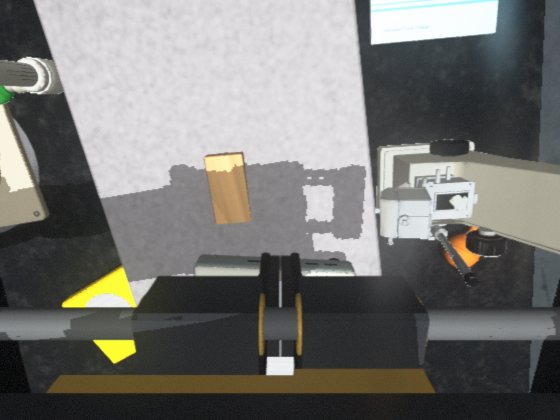

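View pics/s1.png

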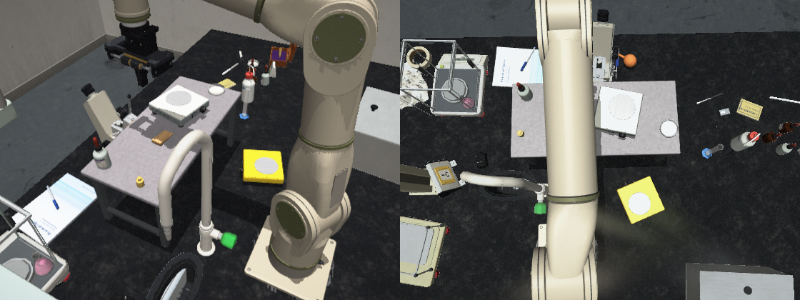

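```bash
python3 - <<'E'
from h import *
a=cv2.imread('pics/wrist1.png')[140:290,180:370]; cv2.imwrite('pics/w1c.png',cv2.resize(a,None,fx=4,fy=4,interpolation=cv2.INTER_CUBIC))
E
```

```text
(no output)
```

View pics/w1c.png

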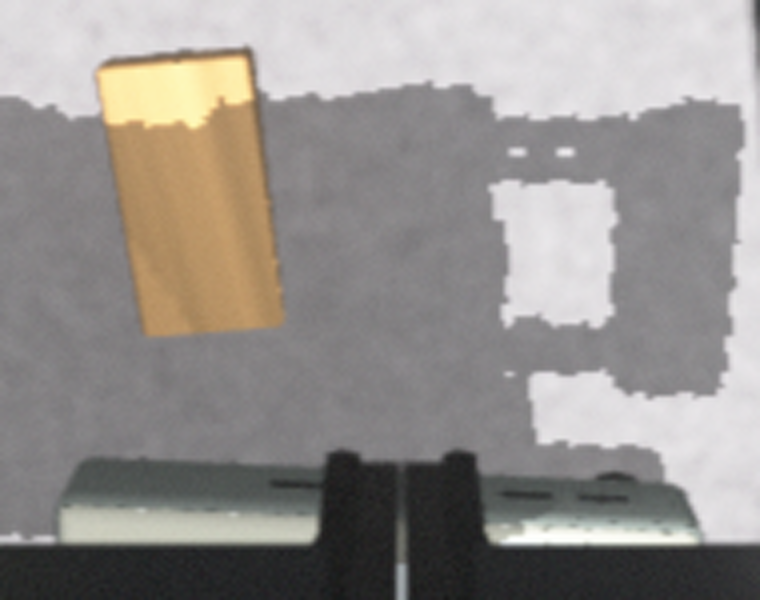

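```bash
python3 - <<'E'
from h import *
c=load('wrist1')
f=lambda u,v,z: ray(c,180+u/4-.4,140+v/4-.4,z)[:2]
P=np.array([f(252,54,.272),f(97,69,.272),f(146,336,.2615),f(284,325,.2615)])
print(P.round(4),P.mean(0)); d=P[2:].mean(0)-P[:2].mean(0);print(np.arctan2(d[1],d[0]),np.linalg.norm(d))
print(f(60,508,.31),f(700,538,.31))
E
```

```text
[[ 0.5075 -0.0279]
 [ 0.4716 -0.0252]
 [ 0.4658 -0.094 ]
 [ 0.5005 -0.097 ]] [ 0.48634789 -0.061039  ]
-1.663774721939719 0.06927497731969738
[ 0.44957686 -0.11537146] [ 0.59023555 -0.14699636]
```

>>> {"method": "drive_tool", "body": {
  "moves": "0 -0.006 -0.03 -7 1;0 0 -0.05 0 1;0 0 -0.04 0 1;0 0 -0.02 0 1;0 0 -0.004 0 1;0 0 0 0 1"
}}

```text
time: 3.42
ee_pos: [0.5345, -0.077, 0.2782]
eef_rot: [0.569, 0.42, -0.568, 0.421]
ft_force: [0.1, 0.2, 0.2]
width: 0.0005
```

>>> {"method": "drive_tool", "body": {
  "moves": "0 0.003 -0.003 0 1;0 0 -0.002 0 1;-0.004 0 0 0 1;-0.004 0 0 0 1;-0.004 0 0 0 1;-0.004 0 0 0 1;0 0 0 0 1"
}}

```text
time: 4.3
ee_pos: [0.5182, -0.0733, 0.2725]
eef_rot: [0.568, 0.421, -0.568, 0.421]
ft_force: [-0.6, -0.5, 0.3]
width: 0.0005
```

```bash
python3 - <<'E'
from h import *
for n in ['scene','wrist']: shot(n,n+'2')
s=r.read_state();print(s['ee_pos'],s['ft_force'])
a=cv2.imread('pics/wrist2.png')[100:420]; cv2.imwrite('pics/w2c.png',cv2.resize(a,None,fx=1.4,fy=1.4))
a=cv2.imread('pics/scene2.png')[90:230,180:330]; cv2.imwrite('pics/s2c.png',cv2.resize(a,None,fx=4,fy=4))
E
```

```text
[ 0.51846681 -0.07332346  0.27245574] [ 0.48011571  0.64839777 -0.18991876]
```

View pics/w2c.png

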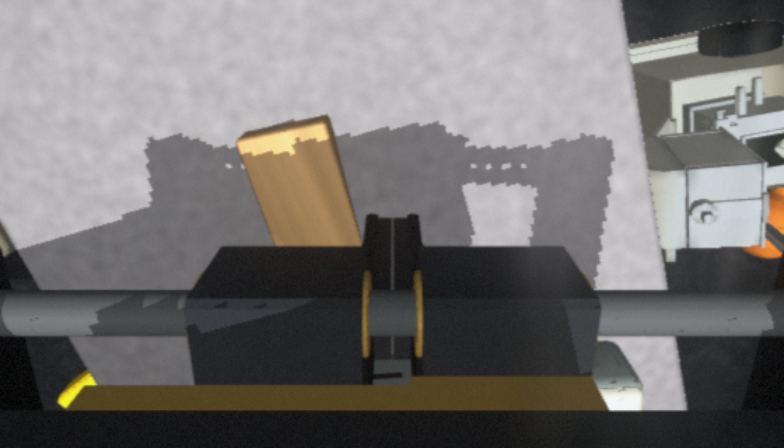

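View pics/s2c.png

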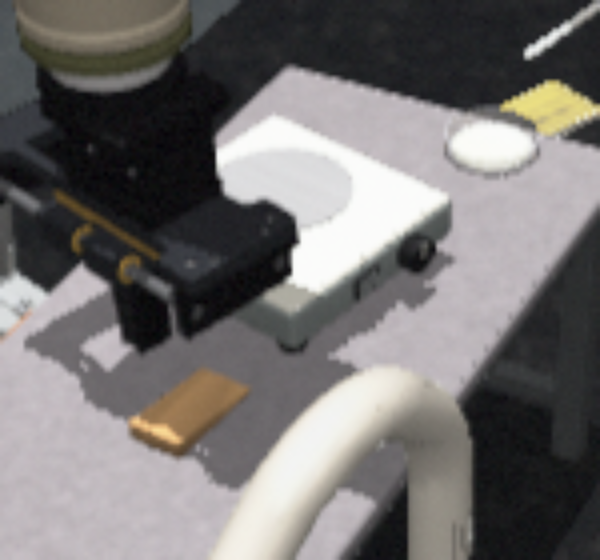

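>>> {"method": "drive_tool", "body": {
  "moves": "-0.003 0 0 0 1;-0.003 0 0 0 1;-0.003 0 0 0 1;-0.003 0 0 0 1;-0.003 0 0 0 1;0 0 0 0 1"
}}

```text
time: 5.15
ee_pos: [0.5033, -0.0733, 0.2725]
eef_rot: [0.568, 0.421, -0.568, 0.421]
ft_force: [-0.2, -0.1, 0.4]
width: 0.0005
```

```bash
cat > look.py <<'E'
from h import *
import sys
k=sys.argv[1]
for n in ['scene','wrist']: shot(n,n+k)
s=r.read_state();print(s['time'],s['ee_pos'],s['ft_force'])
a=cv2.resize(cv2.imread(f'pics/wrist{k}.png')[100:310,80:460],None,fx=2,fy=2,interpolation=cv2.INTER_CUBIC)
cv2.imwrite(f'pics/w{k}c.png',a)
a=cv2.imread(f'pics/scene{k}.png')[100:225,185:335]; cv2.imwrite(f'pics/s{k}c.png',cv2.resize(a,None,fx=4,fy=4,interpolation=cv2.INTER_CUBIC))
E
python3 look.py 3
```

```text
5.25 [ 0.5034767  -0.07326522  0.27240527] [0.60518635 0.11724162 0.35835127]
```

View pics/w3c.png

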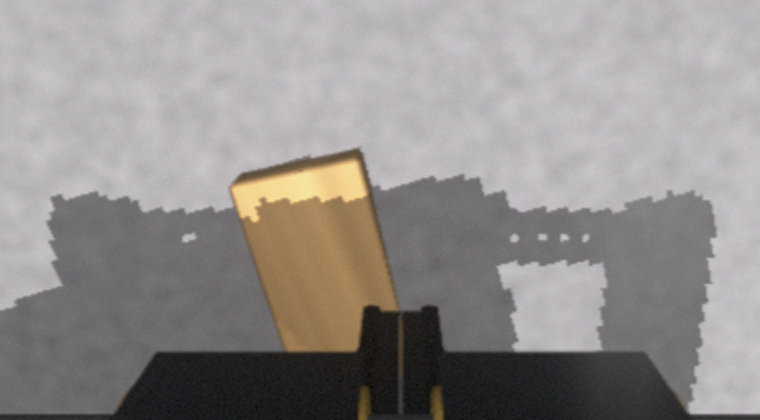

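View pics/s3c.png

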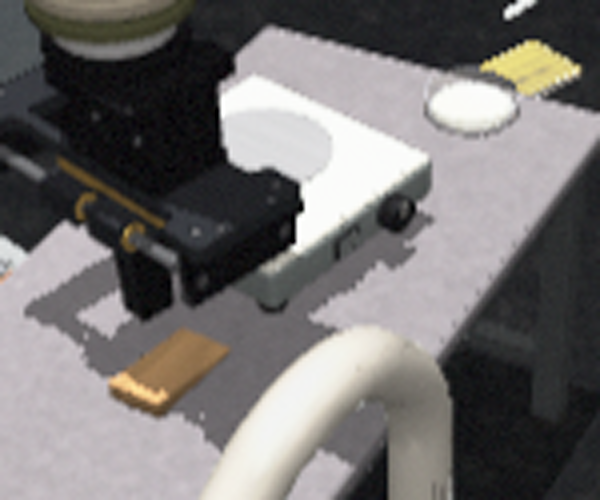

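```bash
python3 - <<'E'
from h import *
c=load('wrist3');s=load('scene3')
E=np.array(c['extrinsics']);print(E.round(3))
T=np.array([.5034,-.0733,0])
ty=np.array([.956,-.292,0]);tz=np.array([-.292,-.956,0])
for a in(-.015,-.01,0,.015):
  for b in (-.0095,.0095):
    for z in(.2615,.30):
      p=T+a*ty+b*tz+[0,0,z]; print(a,b,z,((proj(c,p)-[80,100])*2).round(0),((proj(s,p)-[185,100])*4).round(0))
E
```

```text
[[ 0.957 -0.277 -0.088  0.528]
 [-0.291 -0.912 -0.289  0.008]
 [ 0.     0.302 -0.953  0.456]
 [ 0.     0.     0.     1.   ]]
-0.015 -0.0095 0.2615 [346. 268.] [156. 367.]
-0.015 -0.0095 0.3 [335. 327.] [149. 315.]
-0.015 0.0095 0.2615 [348. 328.] [180. 351.]
-0.015 0.0095 0.3 [337. 398.] [175. 300.]
-0.01 -0.0095 0.2615 [364. 268.] [150. 363.]
-0.01 -0.0095 0.3 [356. 327.] [143. 311.]
-0.01 0.0095 0.2615 [365. 328.] [175. 347.]
-0.01 0.0095 0.3 [357. 398.] [169. 296.]
0 -0.0095 0.2615 [399. 268.] [138. 355.]
0 -0.0095 0.3 [398. 327.] [132. 304.]
0 0.0095 0.2615 [399. 328.] [163. 340.]
0 0.0095 0.3 [398. 398.] [157. 288.]
0.015 -0.0095 0.2615 [451. 268.] [122. 343.]
0.015 -0.0095 0.3 [462. 327.] [115. 292.]
0.015 0.0095 0.2615 [449. 328.] [146. 328.]
0.015 0.0095 0.3 [460. 398.] [140. 277.]
```

```bash
python3 - <<'E'
from h import *
c=load('wrist3')
f=lambda u,v,z: ray(c,80+u/2-.25,100+v/2-.25,z)[:2]
a,b=f(360,152,.272),f(233,187,.272);print(a,b,np.linalg.norm(a-b))
d=b-a;print('heading',np.arctan2(d[1],d[0])+np.pi/2-0 )
print(f(398,305,.266),f(287,350,.2635))
s=load('scene3')
# wrist finger edge point rays & scene triangulate
def rr(c,u,v):
    E=np.array(c['extrinsics']);d=E[:3,:3]@np.array([(u-c['cx'])/c['fx'],(v-c['cy'])/c['fy'],1]);return E[:3,3],d/np.linalg.norm(d)
# left finger outer, +y tip corner: wrist (365,308), scene (148,320)
for w,q in [((365,309),(148,320)),((440,309),(122,305))]:
    o1,d1=rr(c,80+w[0]/2-.25,100+w[1]/2-.25);o2,d2=rr(s,185+q[0]/4-.4,100+q[1]/4-.4)
    A=np.array([d1,-d2]).T;x,res,_,_=np.linalg.lstsq(A,o2-o1,rcond=None);print(o1+d1*x[0],o2+d2*x[1])
E
```

```text
[ 0.50712745 -0.02648548] [ 0.47237953 -0.02567669] 0.03475733487783364
heading 4.689117180970873
[ 0.50317017 -0.07305141] [ 0.46725497 -0.07839926]
[ 0.4984636  -0.06075294  0.29174217] [ 0.49679165 -0.06348144  0.29318508]
[ 0.51641696 -0.06483927  0.29465703] [ 0.51561422 -0.066096    0.29528206]
```

```bash
python3 - <<'E'
from h import *
a=cv2.imread('pics/scene3.png')[145:215,190:270]; a=cv2.resize(a,None,fx=6,fy=6,interpolation=cv2.INTER_CUBIC)
b=cv2.imread('pics/wrist3.png')[220:300,245:325];b=cv2.resize(b,None,fx=5,fy=5,interpolation=cv2.INTER_CUBIC)
b=cv2.copyMakeBorder(b,0,a.shape[0]-b.shape[0],0,0,0)
o=np.hstack([a,b])[:, :900]; o=(255*(o/255.)**.5).astype('u1'); o=cv2.resize(o,None,fx=.88,fy=.88);cv2.imwrite('pics/z3.png',o);print(o.shape)
E
```

```text
(370, 774, 3)
```

View pics/z3.png

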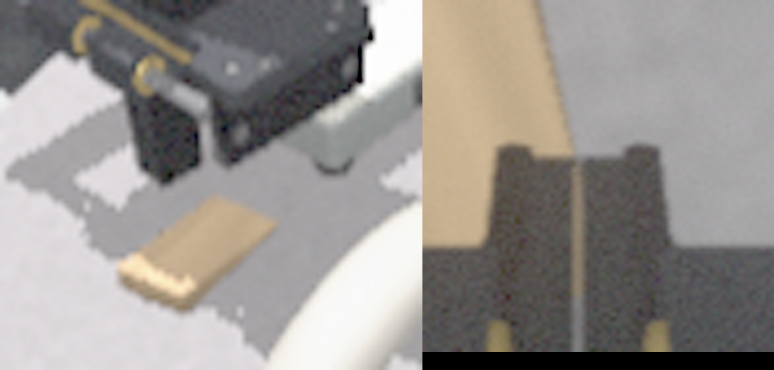

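```bash
python3 - <<'E'
from h import *
c=load('wrist3');s=load('scene3')
T=np.array([.5034,-.0733,0])
ty=np.array([.956,-.292,0]);tz=np.array([-.292,-.956,0])
g=lambda p:((proj(s,p)-[190,145])*5.28).round(0)
h=lambda p:((proj(c,p)-[80,100])*2).round(0)
for a in(-.095,-.0585):
  for b in (-.0375,.0375):
    for z in(.3315,.36):
      p=T+a*ty+b*tz+[0,0,z]; print(a,b,z,g(p),h(p))
E
```

```text
-0.095 -0.0375 0.3315 [243. 240.] [-120.  263.]
-0.095 -0.0375 0.36 [237. 184.] [-254.  333.]
-0.095 0.0375 0.3315 [379. 152.] [-44. 590.]
-0.095 0.0375 0.36 [377.  97.] [-138.  717.]
-0.0585 -0.0375 0.3315 [182. 199.] [ 79. 263.]
-0.0585 -0.0375 0.36 [175. 143.] [ -3. 333.]
-0.0585 0.0375 0.3315 [318. 114.] [126. 590.]
-0.0585 0.0375 0.36 [314.  59.] [ 68. 717.]
```

View pics/wrist3.png

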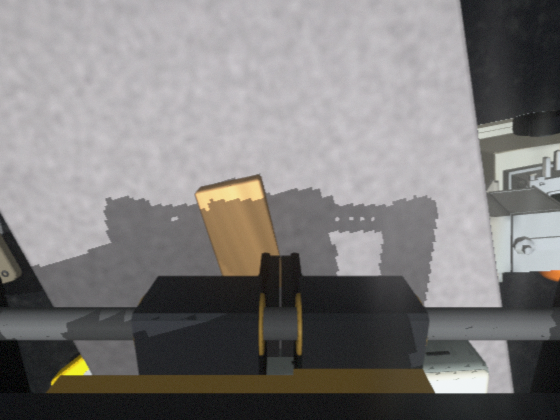

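The tips triangulate to z≈0.293 from wrist and scene together. The reported TCP implies 0.2615, so the gripper physically sits about 31 mm higher than reported. The wedge hasn't moved because the fingers are above it. I'll back off and descend while watching the force.

>>> {"method": "drive_tool", "body": {
  "moves": "0.007 0 0 0 1;0.007 0 -0.004 0 1;0 0 -0.008 0 1;0 0 -0.008 0 1;0 0 -0.003 0 1;0 0 0 0 1"
}}

```text
time: 6.0
ee_pos: [0.5172, -0.0733, 0.2492]
eef_rot: [-0.568, -0.421, 0.568, -0.421]
ft_force: [-0.3, 0.1, 0.5]
width: 0.0002
```

```bash
python3 look.py 4
```

```text
6.1 [ 0.51749197 -0.07326176  0.24959457] [ 1.06458223  0.0191213  -0.84101439]
```

View pics/w4c.png

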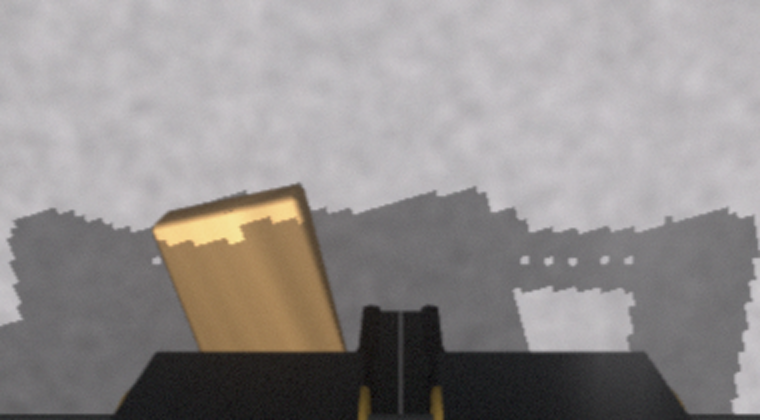

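View pics/s4c.png

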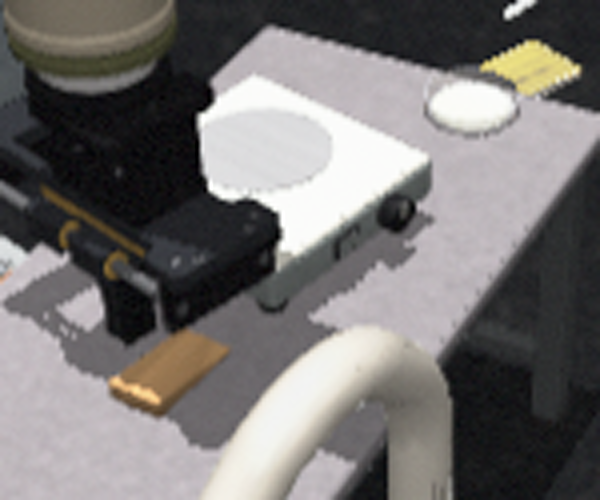

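TCP reads 0.249 with no contact, which confirms the offset. I'll touch the riser top to calibrate it.

>>> {"method": "drive_tool", "body": {
  "moves": "0 0 -0.002 0 1;0 0 -0.002 0 1;0 0 -0.001 0 1;0 0 0 0 1"
}}

```text
time: 6.6
ee_pos: [0.5174, -0.0732, 0.2443]
eef_rot: [-0.568, -0.421, 0.568, -0.421]
ft_force: [0.6, 0.4, -0.6]
width: 0.0006
```

>>> {"method": "drive_tool", "body": {
  "moves": "0 0 -0.001 0 1;0 0 -0.001 0 1;0 0 0 0 1"
}}

```text
time: 6.98
ee_pos: [0.5174, -0.0732, 0.2423]
eef_rot: [-0.568, -0.421, 0.568, -0.421]
ft_force: [0.2, -0.3, -0.4]
width: 0.0007
```

>>> {"method": "drive_tool", "body": {
  "moves": "0 0 -0.001 0 1;0 0 0 0 1"
}}

```text
time: 7.22
ee_pos: [0.5174, -0.0732, 0.2413]
eef_rot: [-0.568, -0.421, 0.568, -0.421]
ft_force: [0.0, 0.2, 0.0]
width: 0.0003
```

>>> {"method": "drive_tool", "body": {
  "moves": "0 0 -0.001 0 1;0 0 0 0 1"
}}

```text
time: 7.48
ee_pos: [0.5174, -0.0733, 0.2403]
eef_rot: [-0.568, -0.421, 0.568, -0.421]
ft_force: [-1.0, 0.0, -0.4]
width: 0.0006
```

>>> {"method": "drive_tool", "body": {
  "moves": "0 0 -0.001 0 1;0 0 0 0 1"
}}

```text
time: 7.72
ee_pos: [0.5174, -0.0733, 0.2394]
eef_rot: [0.568, 0.421, -0.568, 0.421]
ft_force: [0.5, 0.0, 0.8]
width: 0.0007
```

>>> {"method": "drive_tool", "body": {
  "moves": "0 0 -0.001 0 1;0 0 0 0 1"
}}

```text
time: 7.98
ee_pos: [0.5175, -0.0733, 0.2393]
eef_rot: [0.568, 0.42, -0.568, 0.421]
ft_force: [-2.7, -0.1, 7.7]
width: 0.0003
```

```bash
python3 look.py 5
```

```text
8.075 [ 0.51748934 -0.07322348  0.23925958] [-3.43614989  0.22123485  7.2317851 ]
```

View pics/s5c.png

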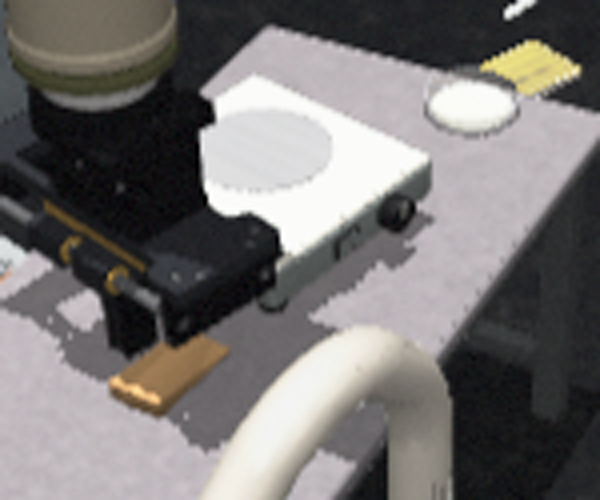

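View pics/w5c.png

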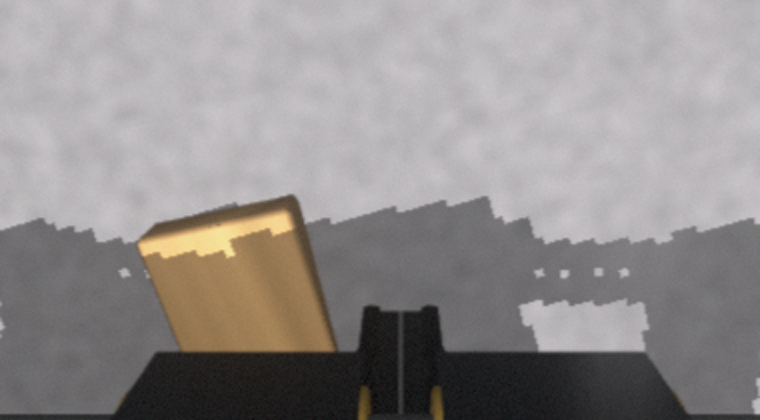

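>>> {"method": "drive_tool", "body": {
  "moves": "0 0 0.0025 0 1;-0.002 0 0 0 1;-0.002 0 0 0 1;-0.002 0 0 0 1;-0.002 0 0 0 1;-0.002 0 0 0 1;0 0 0 0 1"
}}

```text
time: 8.95
ee_pos: [0.5073, -0.0733, 0.2409]
eef_rot: [-0.568, -0.421, 0.568, -0.421]
ft_force: [-1.3, 0.5, -0.4]
width: 0.0008
```

```bash
python3 look.py 6
```

```text
9.05 [ 0.50744634 -0.07321263  0.24091611] [ 0.39324501 -0.34402757  0.05642694]
```

View pics/s6c.png

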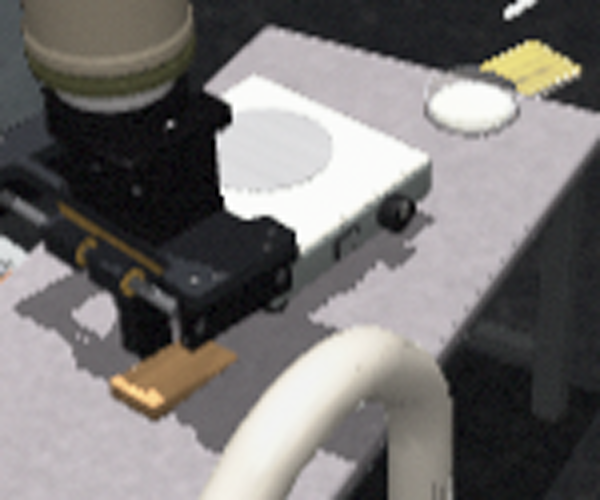

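View pics/w6c.png

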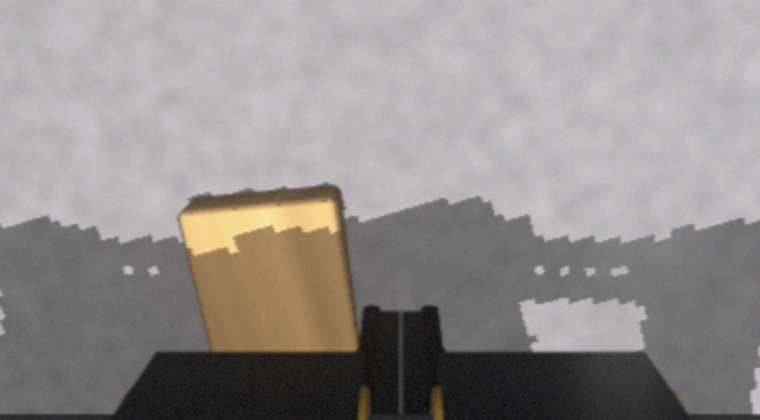

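```bash
cat > wm.py <<'E'
from h import *
def fitw(c,bl,br,eL,eR,ox=80,oy=100,k=2):
    # crop px: blunt top corners (image left/right = -x/+x side), and points along left/right top edges; optimize pose
    from scipy.optimize import least_squares
    def pose(q,x,y): 
        z=.26+.0015+(.035-x)*.15
        return np.array([q[0]+np.cos(q[2])*x-np.sin(q[2])*y,q[1]+np.sin(q[2])*x+np.cos(q[2])*y,z])
    cv=lambda p:np.array([ox+p[0]/k-.25,oy+p[1]/k-.25])
    def F(q):
        o=list(proj(c,pose(q,-.035,-.018))-cv(bl))+list(proj(c,pose(q,-.035,.018))-cv(br))
        for e,y in((eL,-.018),(eR,.018)):
            if e is None: continue
            a=proj(c,pose(q,-.035,y));b=proj(c,pose(q,.035,y));n=np.array([-(b-a)[1],(b-a)[0]]);n/=np.linalg.norm(n)
            o.append(n@(cv(e)-a))
        return o
    s=least_squares(F,[.48,-.06,-1.7]);q=s.x;print('wedge',q.round(4),'res',s.fun.round(2))
    foot=np.array([.455,-.131]);d=foot-q[:2];e=np.array([np.cos(q[2]),np.sin(q[2])])
    print('foot in wedge',d@e,-d[0]*e[1]+d[1]*e[0])
    return q
E
python3 - <<'E'
from wm import *
fitw(load('wrist5'),(139,242),(293,199),(180,350),(335,350))
fitw(load('wrist6'),(180,215),(340,189),(212,350),(357,350))
E
```

```text
wedge [ 0.4869 -0.0605 -1.6478] res [-2.29 -1.77 -0.13  2.67  1.15  1.66]
foot in wedge 0.07272296699689357 -0.026392821902093695
wedge [ 0.483  -0.0591 -1.7679] res [-1.87 -2.4  -0.47  2.84  0.19  2.43]
foot in wedge 0.07601373448338357 -0.013343274805081429
```

>>> {"method": "drive_tool", "body": {
  "moves": "-0.002 0 0 0 1;-0.002 0 0 0 1;-0.002 0 0 0 1;0 0 0 0 1"
}}

```text
time: 9.55
ee_pos: [0.5013, -0.0733, 0.2409]
eef_rot: [-0.568, -0.421, 0.568, -0.421]
ft_force: [-0.8, 0.8, -0.3]
width: 0.0003
```

```bash
python3 look.py 7
```

```text
9.65 [ 0.50137935 -0.07323361  0.24085825] [-0.2983277  -0.19940621  0.66566309]
```

View pics/w7c.png

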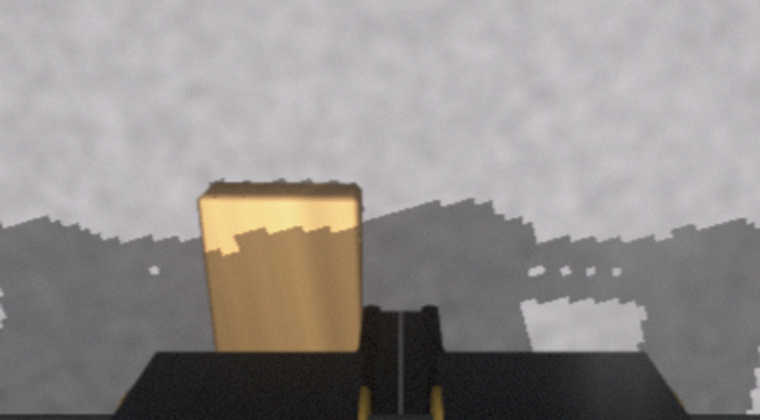

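```bash
python3 - <<'E'
from wm import *
fitw(load('wrist7'),(200,199),(359,196),(217,350),(361,350))
E
```

```text
wedge [ 0.4782 -0.0585 -1.8719] res [-1.95 -0.91  1.03  1.05 -0.52  1.54]
foot in wedge 0.07612614943481628 -0.0006665418874089654
```

>>> {"method": "drive_tool", "body": {
  "moves": "0.01 0 0 0 1;0 0 0.03 0 1;-0.006 0.023 0 0 1;-0.006 0.023 0 0 1;-0.004 0.023 0 0 1;0 0 0 0 1;0 0 -0.02 0 1;0 0 -0.009 0 1;0 0 0 0 1"
}}

```text
time: 10.78
ee_pos: [0.4951, -0.0046, 0.2412]
eef_rot: [-0.568, -0.421, 0.569, -0.42]
ft_force: [0.6, 0.3, -0.1]
width: 0.0003
```

```bash
python3 look.py 8
```

```text
10.875 [ 0.49568105 -0.00445296  0.24226332] [-0.37414722  0.24578262  0.16732349]
```

View pics/s8c.png

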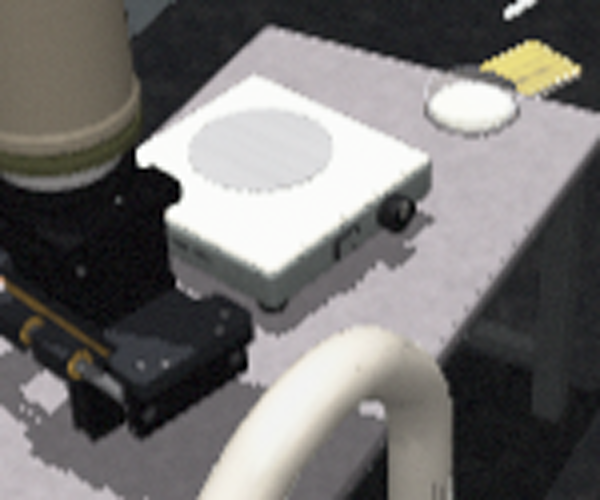

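>>> {"method": "drive_tool", "body": {
  "moves": "-0.0012 -0.0038 0 0 1;-0.0012 -0.0038 0 0 1;-0.0012 -0.0038 0 0 1;-0.0012 -0.0038 0 0 1;-0.0012 -0.0038 0 0 1;-0.0012 -0.0038 0 0 1;-0.0012 -0.0038 0 0 1;-0.0012 -0.0038 0 0 1;0 0 0 0 1"
}}

```text
time: 12.0
ee_pos: [0.4856, -0.0352, 0.2417]
eef_rot: [-0.568, -0.42, 0.569, -0.421]
ft_force: [0.3, -0.4, -0.2]
width: 0.0009
```

```bash
python3 look.py 9
```

```text
12.1 [ 0.48567665 -0.03488236  0.24171624] [ 0.74209577 -0.65360286  0.05136853]
```

View pics/s9c.png

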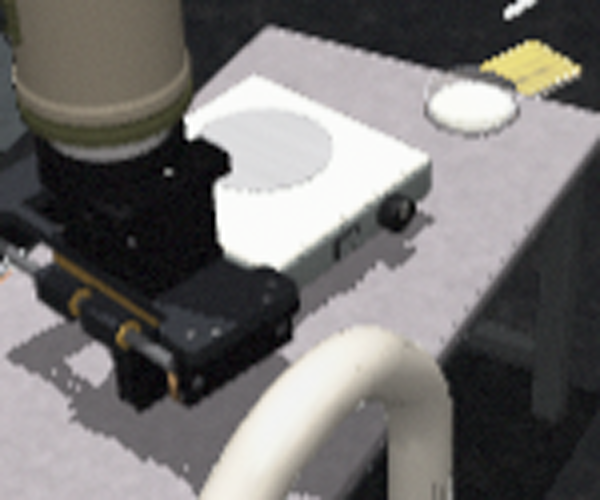

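>>> {"method": "drive_tool", "body": {
  "moves": "-0.0012 -0.0038 0 0 1;-0.0012 -0.0038 0 0 1;-0.0012 -0.0038 0 0 1;-0.0012 -0.0038 0 0 1;-0.0012 -0.0038 0 0 1;0 0 0 0 1;0.0012 0.0038 0 0 1;0.005 0.016 0.03 0 1;0.012 0.04 0.05 0 1;0.006 0.02 0.05 0 1;0 0 0 0 1"
}}

```text
time: 13.48
ee_pos: [0.5049, 0.0274, 0.3734]
eef_rot: [0.569, 0.421, -0.566, 0.423]
ft_force: [0.9, -0.9, -1.7]
width: 0.0003
```

```bash
python3 look.py 10
```

```text
13.575 [0.50369431 0.02486233 0.36966229] [ 0.21702551 -1.32928183 -1.09221598]
```

View pics/s10c.png

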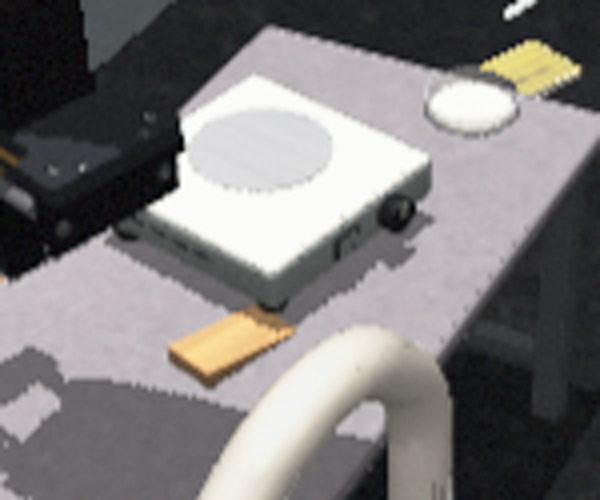

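View pics/wrist10.png

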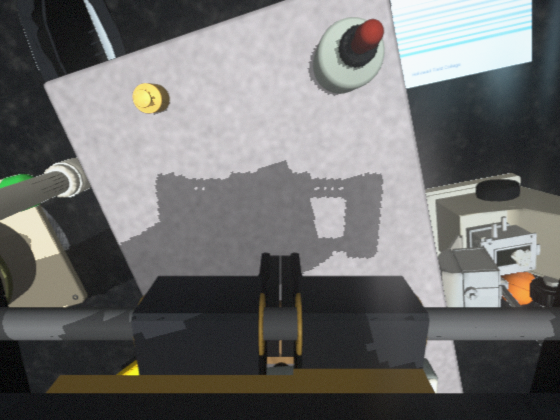

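```bash
python3 - <<'E'
from h import *
a=cv2.imread('pics/scene10.png')[165:205,220:268];cv2.imwrite('pics/z10.png',cv2.resize(a,None,fx=14,fy=14,interpolation=cv2.INTER_CUBIC))
from scipy.optimize import least_squares
def run(k,pts,bias=np.zeros(2)):
    c=load(k)
    def pose(q,x,y): return np.array([q[0]+np.cos(q[2])*x-np.sin(q[2])*y,q[1]+np.sin(q[2])*x+np.cos(q[2])*y,.2615+(.035-x)*.15])
    F=lambda q:np.concatenate([proj(c,pose(q,x,y))-np.array([185+u/4-.4,100+v/4-.4]) for x,y,u,v in pts])
    s=least_squares(F,[.46,-.1,-1.8]);print(k,s.x.round(4),s.fun.round(1)); return s.x
run('scene3',[(-.035,.018,110,380),(-.035,-.018,155,402),(.035,-.018,228,350),(.035,.018,182,328)])
q=run('scene10',[(-.035,.018,169,351),(-.035,-.018,212,377),(.035,-.018,294,328)])
for foot in([.455,-.131],[.4532,-.1264]):
    d=np.array(foot)-q[:2];e=np.array([np.cos(q[2]),np.sin(q[2])]);print(d@e,-d[0]*e[1]+d[1]*e[0])
E
```

```text
scene3 [ 0.4839 -0.0614 -1.6641] [-1.2  0.2  0.4  0.5  0.9 -0.5 -0.1 -0.3]
scene10 [ 0.4631 -0.0961 -1.7757] [-0.6 -0.   0.3 -0.   0.3  0. ]
0.035788334314998144 -0.0008117570588457015
0.031650877403344685 -0.0035101733173593932
```

View pics/z10.png

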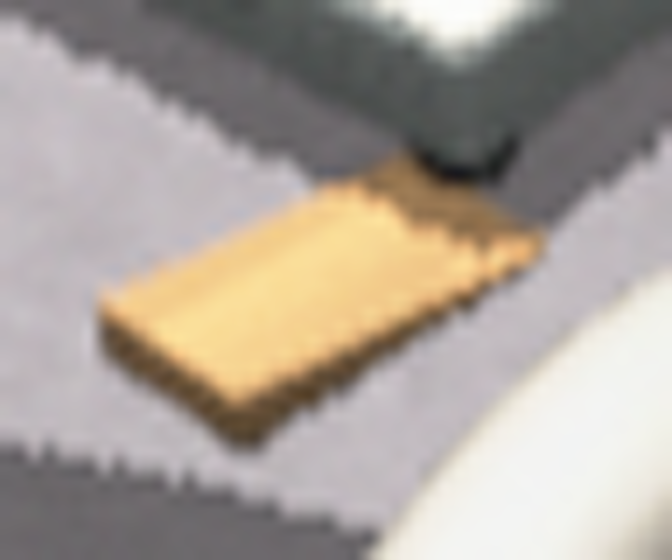

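>>> {"method": "drive_tool", "body": {
  "moves": "-0.015 -0.034 -0.04 5 1;-0.014 -0.034 -0.04 0 1;0 0 -0.025 0 1;0 0 -0.012 0 1;0 0 -0.008 0 1;0 0 0 0 1"
}}

```text
time: 14.32
ee_pos: [0.4746, -0.0431, 0.2448]
eef_rot: [0.549, 0.445, -0.549, 0.445]
ft_force: [0.4, 0.1, 0.2]
width: 0.0001
```

>>> {"method": "drive_tool", "body": {
  "moves": "0 0 -0.002 0 1;-0.0006 -0.003 0 0 1;-0.0006 -0.003 0 0 1;-0.0006 -0.003 0 0 1;-0.0006 -0.003 0 0 1;-0.0006 -0.003 0 0 1;-0.0006 -0.003 0 0 1;-0.0004 -0.002 0 0 1;0 0 0 0 1"
}}

```text
time: 15.45
ee_pos: [0.4705, -0.0638, 0.2428]
eef_rot: [-0.549, -0.445, 0.55, -0.445]
ft_force: [0.3, 0.4, 0.7]
width: 0.0006
```

>>> {"method": "drive_tool", "body": {
  "moves": "-0.0004 -0.002 0 0 1;-0.0004 -0.002 0 0 1;0 0 0 0 1"
}}

```text
time: 15.82
ee_pos: [0.4697, -0.0678, 0.2428]
eef_rot: [-0.549, -0.445, 0.55, -0.445]
ft_force: [-1.0, 0.1, 1.0]
width: 0.0004
```

>>> {"method": "drive_tool", "body": {
  "moves": "-0.0002 -0.001 0 0 1;-0.0002 -0.001 0 0 1;0 0 0 0 1"
}}

```text
time: 16.2
ee_pos: [0.4693, -0.0696, 0.2428]
eef_rot: [-0.549, -0.445, 0.549, -0.445]
ft_force: [0.2, -0.8, -1.0]
width: 0.0006
```

>>> {"method": "drive_tool", "body": {
  "moves": "-0.0002 -0.001 0 0 1;0 0 0 0 1"
}}

```text
time: 16.45
ee_pos: [0.4692, -0.0706, 0.2429]
eef_rot: [0.549, 0.445, -0.549, 0.445]
ft_force: [0.8, 0.5, -0.7]
width: 0.0005
```

>>> {"method": "drive_tool", "body": {
  "moves": "-0.0002 -0.001 0 0 1;0 0 0 0 1"
}}

```text
time: 16.7
ee_pos: [0.469, -0.0714, 0.2428]
eef_rot: [0.549, 0.445, -0.549, 0.445]
ft_force: [-0.1, 1.6, 0.1]
width: 0.0004
```

>>> {"method": "drive_tool", "body": {
  "moves": "-0.0002 -0.001 0 0 1;0 0 0 0 1"
}}

```text
time: 16.95
ee_pos: [0.4688, -0.0723, 0.2429]
eef_rot: [0.549, 0.445, -0.549, 0.445]
ft_force: [0.8, 3.0, 0.4]
width: 0.0002
```

>>> {"method": "drive_tool", "body": {
  "moves": "-0.0002 -0.001 0 0 1;0 0 0 0 1"
}}

```text
time: 17.2
ee_pos: [0.4686, -0.0732, 0.2428]
eef_rot: [0.55, 0.445, -0.549, 0.445]
ft_force: [0.8, 2.8, -0.4]
width: 0.0007
```

>>> {"method": "drive_tool", "body": {
  "moves": "-0.0002 -0.001 0 0 1;0 0 0 0 1"
}}

```text
time: 17.45
ee_pos: [0.4684, -0.0741, 0.2429]
eef_rot: [0.55, 0.445, -0.549, 0.445]
ft_force: [1.2, 5.0, 0.5]
width: 0.0003
```

```bash
python3 - <<'E'
from h import *
F=[]
for i in range(6):
    c=cams.camera('scene');F.append(r.read_state()['ft_force'])
print(np.round(F,1),np.mean(F,0))
a=c['color'][100:225,185:335,::-1];cv2.imwrite('pics/s11c.png',cv2.resize(a,None,fx=4,fy=4,interpolation=cv2.INTER_CUBIC))
E
```

```text
[[ 0.5  5.4 -1.4]
 [ 1.1  5.5  1.4]
 [ 0.5  5.2 -0.5]
 [ 1.6  4.6 -0.9]
 [ 0.2  5.3 -0.3]
 [ 1.4  4.4  0.1]] [ 0.8907722   5.06907942 -0.26759329]
```

View pics/s11c.png

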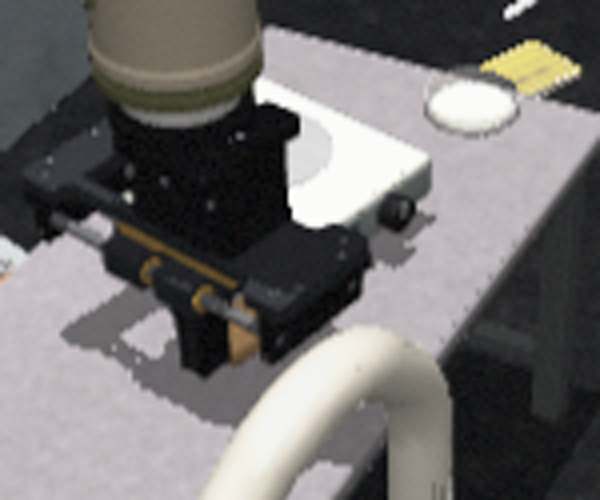

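>>> {"method": "drive_tool", "body": {
  "moves": "0.001 0.005 0 0 1;0.003 0.012 0.005 0 1;0.006 0.03 0.05 0 1;0.006 0.03 0.05 0 1;0 0.02 0.03 0 1;0 0 0 0 1"
}}

```text
time: 18.5
ee_pos: [0.4851, 0.0249, 0.3803]
eef_rot: [0.55, 0.445, -0.548, 0.447]
ft_force: [-0.4, -0.7, -1.4]
width: 0.0005
```

```bash
python3 look.py 12
```

```text
18.6 [0.48431564 0.02238432 0.3774243 ] [ 0.72820197 -1.82813825 -0.42575434]
```

View pics/s12c.png

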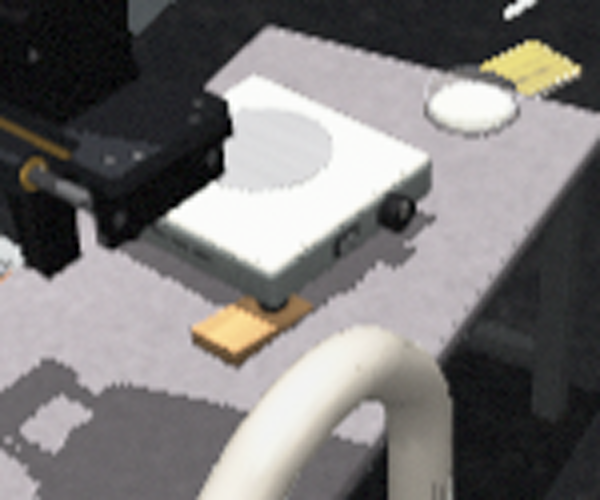

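>>> {"method": "drive_tool", "body": {
  "moves": "-0.007 -0.038 0 0 1;-0.007 -0.038 0 0 1;-0.007 -0.038 0 0 1;-0.007 -0.038 -0.02 0 1;0 0 -0.03 0 1;0 0 -0.02 0 1;0 0 -0.008 0 1;0 0 0 0 1"
}}

```text
time: 19.6
ee_pos: [0.4559, -0.1298, 0.2993]
eef_rot: [-0.549, -0.445, 0.55, -0.445]
ft_force: [0.2, 0.0, 0.2]
width: 0.0003
```

```bash
python3 look.py 13; python3 - <<'E'
from h import *
c=load('scene13');t=[.4555,-.131,.31]
print((proj(c,t)-[185,100])*4)
from wm import *
E
```

```text
19.7 [ 0.45652945 -0.12966209  0.30040993] [ 0.7661191  -0.2500557  -0.53499444]
[267.60007673 248.83810361]
```

View pics/s13c.png

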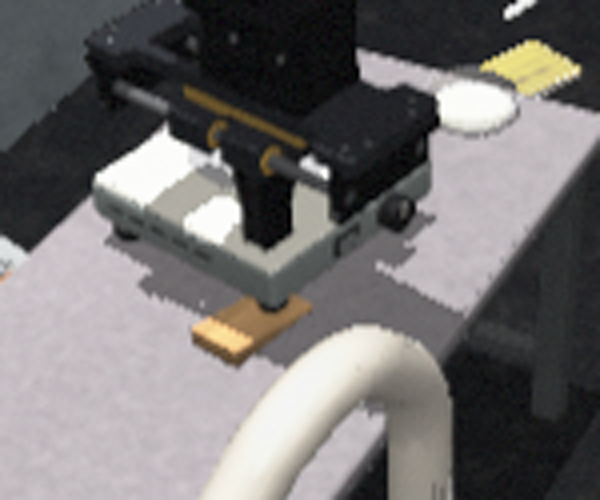

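View pics/wrist13.png

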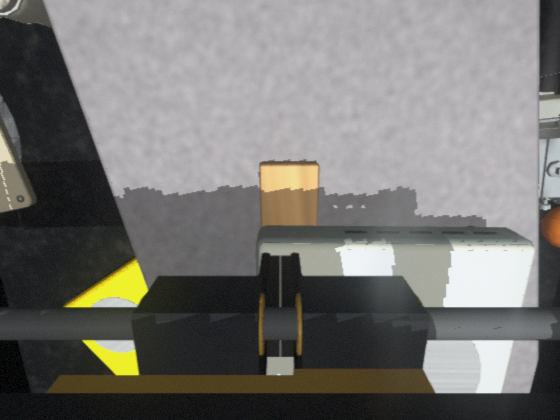

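>>> {"method": "drive_tool", "body": {
  "moves": "0 -0.001 -0.004 0 1;0 0 -0.003 0 1;0 0 -0.001 0 1;0 0 0 0 1"
}}

```text
time: 20.2
ee_pos: [0.4563, -0.1304, 0.2918]
eef_rot: [0.549, 0.445, -0.549, 0.445]
ft_force: [-0.2, 0.2, -0.3]
width: 0.0004
```

>>> {"method": "drive_tool", "body": {
  "moves": "0 0 -0.001 0 1;0 0 0 0 1"
}}

```text
time: 20.45
ee_pos: [0.4564, -0.1304, 0.2908]
eef_rot: [0.549, 0.445, -0.549, 0.445]
ft_force: [0.1, 0.3, -0.4]
width: 0.0003
```

>>> {"method": "drive_tool", "body": {
  "moves": "0 0 -0.0007 0 1;0 0 0 0 1"
}}

```text
time: 20.7
ee_pos: [0.4563, -0.1305, 0.2901]
eef_rot: [0.549, 0.445, -0.549, 0.445]
ft_force: [-0.8, 0.5, 0.5]
width: 0.0005
```

>>> {"method": "drive_tool", "body": {
  "moves": "0 0 -0.0008 0 1;0 0 0 0 1"
}}

```text
time: 20.95
ee_pos: [0.4563, -0.1305, 0.2893]
eef_rot: [-0.549, -0.445, 0.549, -0.445]
ft_force: [-0.4, -0.2, 0.3]
width: 0.0005
```

>>> {"method": "drive_tool", "body": {
  "moves": "0 0 -0.0007 0 1;0 0 0 0 1"
}}

```text
time: 21.2
ee_pos: [0.4564, -0.1304, 0.2888]
eef_rot: [0.549, 0.445, -0.549, 0.445]
ft_force: [-0.3, -0.4, 2.2]
width: 0.0003
```

>>> {"method": "drive_tool", "body": {
  "moves": "0 0 -0.0005 0 1;0 0 0 0 1"
}}

```text
time: 21.45
ee_pos: [0.4564, -0.1304, 0.2887]
eef_rot: [0.55, 0.445, -0.549, 0.445]
ft_force: [-3.2, 0.5, 6.2]
width: 0.0004
```

>>> {"method": "drive_tool", "body": {
  "moves": "0 0 -0.0005 0 1;0 0 0 0 1;0 0 0 0 1"
}}

```text
time: 21.82
ee_pos: [0.4565, -0.1304, 0.2886]
eef_rot: [0.55, 0.445, -0.549, 0.445]
ft_force: [-4.2, 1.5, 8.9]
width: 0.0004
```

```bash
python3 - <<'E'
from h import *
F=[]
for i in range(5):
    c=cams.camera('scene');s=r.read_state();F.append(s['ft_force'])
print(np.mean(F,0),s['ee_pos'],s['time'])
shot('wrist','wrist14')
a=c['color'][100:225,185:335,::-1];cv2.imwrite('pics/s14c.png',cv2.resize(a,None,fx=4,fy=4,interpolation=cv2.INTER_CUBIC))
E
```

```text
[-3.56176     1.07616709  8.95674552] [ 0.456427   -0.13043631  0.28862397] 22.075
```

View pics/s14c.png

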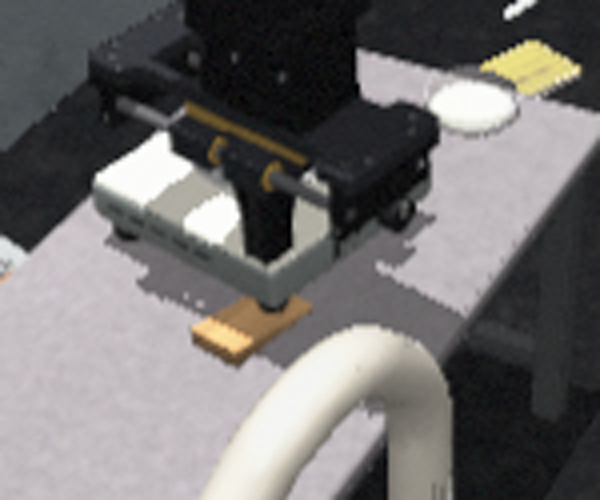

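View pics/wrist14.png

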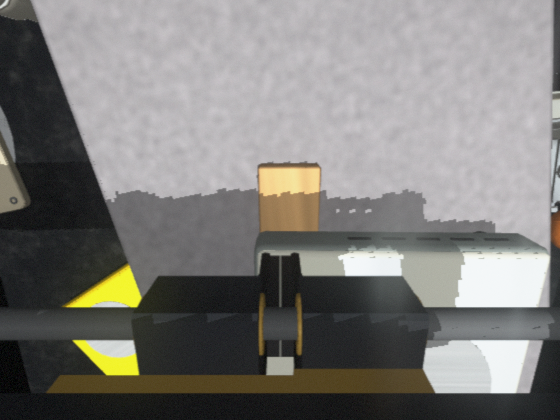

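>>> {"method": "drive_tool", "body": {
  "moves": "0 0 -0.0001 0 1;0 0 0 0 1;0 0 0 0 1"
}}

```text
time: 22.5
ee_pos: [0.4565, -0.1304, 0.2886]
eef_rot: [0.55, 0.445, -0.549, 0.445]
ft_force: [-4.3, 1.3, 10.4]
width: 0.0005
```

```bash
python3 - <<'E'
from h import *
F=[]
for i in range(6):
    c=cams.camera('scene');s=r.read_state();F.append(s['ft_force'])
print(np.mean(F,0),s['ee_pos'],s['time'])
if 7.5<np.mean(F,0)[2]<14: print(ticket.close_job())
E
```

```text
[-3.64860493  0.8623553   9.55409499] [ 0.4564397  -0.13042231  0.2886035 ] 22.8
the job is handed in; nothing more can be done
None
```

The job is handed in at 22.8 s, with the closed fingers still pressing down at about 9.6 N within a few mm of the corner point. No verdict was reported.

**What I did:** I slid the wedge sideways and turned it to face the short foot. I then pushed its blunt end, thin end first, under that foot until the push held steady at about 5.1 N. After backing off, I pressed on the case top over the foot. Nothing was picked up, and the fingers were clear of the wedge at the end.

**Last checks:**
- **Rocking:** the corner gave only about 0.2 mm as the press rose from about 2 to 9.6 N, so it no longer rocks.
- **Level:** I touched the case top at about 0.309 m, against 0.310 m when level. That is a height check at one corner only; I did not measure the tilt itself.
- **Position:** by eye, the pictures show the wedge straight under the foot and the stirrer where it started. I saw no movement of the dish in the last views, and never went near the bottle or the weight.

**What disagreed:**
- **Fingertip height:** the fingertips are about 21 mm behind the reported TCP, not 11 mm ahead as the text says. My first sideways push went over the wedge because of this. I corrected for it by triangulating the tips and touching the riser. If the grasp-point height is judged from the reported pose, it would read about 0.297 m, below the 0.31 m limit; measured from the real fingertips it is about 0.328 m.
- **Sideways force:** about 3.7 N of sideways force remained during the press.

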